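# Nudge the calibration disc into the photometer port and start the reading

### The arm

A 6-joint arm with a two-finger parallel gripper is mounted at the origin on the work surface. World frame = base frame: x ahead of the robot, y to its left, z up, the work surface at z = 0. Lengths are in m, angles in degrees, forces in N, time in s.
With the tool pointing down it reaches from about 0.4 to 0.825 m from the base axis. Payload 7 kg.
Tool frame: the origin (TCP) lies at the very end of the fingers, on their centre line; the grasp point (between the pads) lies 19 mm behind it; x points along the fingers, z is the direction in which the jaws open and shut, and the axes are right-handed (so a half turn about x gives the same grasp; the last joint's range is limited). The gripper opens to 88 mm and grips with 3 to 60 N. Pads are 19 mm wide; open, the fingers measure 130 mm over their backs; the gripper's body (78 mm by 193 mm) begins 47 mm behind the grasp point.
Start: joints at [-52.42, 20.546, 0.682, 0, -70.136, -16.507], TCP at [0.243, -0.63, 0.227] pointing down, gripper open.
Joint ranges: [-176.03, 176.03], [-82.01, 121.73], [-58.28, 71.71], [-173.87, 95.51], [-174.79, -0.11], [-173.66, 173.66]. Speed limits (degrees/s): [136.94, 136.94, 172.46, 180, 180, 180].

### API

Orientations are given as [roll, pitch, yaw] about the fixed x, y, z axes, in that order (R = Rz(yaw) Ry(pitch) Rx(roll)).
In Python, from plant import * gives the robot as it stands.
- The arm moves only by the tool arm_command, never from a script. Its argument "commands" is one flat list of numbers, 5 for each row, row after row: the shift along the tool's x, y, z in mm, then the turn about the tool's x in degrees, then the opening in per cent of the stroke, from 0 (shut) to 100 (fully open). A call has 1 to 5 rows; each row shifts and turns the pose as measured when the row begins, along the tool's axes as they then stand; what a row does not reach is not made up. A row lasts 1/8 s, in which the tool goes at most 62.5 mm and 10.7 degrees, less where a joint would pass 70% of its speed; a pose out of reach is approached as far as the arm can. A call is refused whole if a number of a shift passes 62.5 or a number of a turn 10.7, either way. A call with a gripper value outside its range is refused whole. The fingers move at their own pace and stop on an object; the grip force is fixed at half the most. Time passes only in rows, so rows that do not move let the fingers close. It gives the time, the measured TCP pose, the force and the opening at its end, in the units of the state.
- get_obs(): the state, without advancing time (a new reading comes with each control period).
- snapshot(name): name is "scene" or "top" or "wrist"; returns a dict with "frame" (400x640x3 uint8, blue, green, red), "fov_y" (degrees; the focal length in pixels is half the picture's height over the tangent of half this angle, whatever the lens; pixels are square), "cx", "cy" (the principal point, pixels), "world_to_cam" (4x4, takes a point from world to camera coordinates). Camera axes: x right, y up, looking along -z (the intrinsics and any distortion apply to the point x, -y, -z); pixel columns grow to the right and rows downward; lengths in m; the calibration is good to about 2 mm. A picture is of the moment at which its call begins. There is no depth.
- close_job(): hands the job in, once; it reports no verdict.
The state is a dict: "clock": time; "joint_pos": joint angles; "qvel": joint speeds; "tau": joint torques, N m; "tool_pos": TCP position; "orientation": TCP orientation; "force": force on the tool from outside, world axes, zero at the start; "moment": the same for the moment, N m; "opening": finger opening in m.
Only numpy, scipy, OpenCV 4.12 (cv2) and the standard library are available. Lean on these libraries where they do the work, as an engineer would, in place of code of your own. Each camera call takes 0.05 s, during which the arm holds its last target. There are 200 camera calls.

### The job

On the deck of the white photometer lie two loose metal discs: push the wider one with the fingertips across the deck until it drops flat into the round port, then press the photometer's round key all the way down and let it come up again. Do not press the key before the disc is in the port, and never pick the disc up or push it off the deck. Leave the smaller disc and everything else around where it stands.

Things in the scene. Friction and masses are not known exactly. Their poses are not given: they have to be found in the camera images.
- photometer: White low instrument fixed to the bench, 240 mm (x) by 300 mm (y). Origin on the bench below the centre of the round port; x points away from the operator to the raised display block, y left, z up. The flat deck is 40 mm above the origin, x -120 to +67 mm, y -150 to +150 mm; the display block behind it (x 67 to 117 mm) is 80 mm above the bench.
- fence (a point): Inner face of the curved dark fence at deck level, on the +x side of the port: 8 mm high above the deck, 4 mm thick, inner radius 25.5 mm about the port's centre, 40 degrees either side of the photometer's +x. It stops the disc from sliding past the port.
- port_mouth (a point): Centre of the round port, at deck level (40 mm above the bench). The port is a flat-bottomed recess with a dark floor and vertical walls, 49 mm wide and 10 mm deep.
- wide_disc: The wider loose disc: metal mount with grey window, 44 mm diameter, 10 mm thick, about 50 g. Origin at the centre of its underside, z up. Starts flat on the deck 70 to 95 mm from the port's centre, within 40 degrees of the photometer's -x, left or right (the discs swap places). Slides flat until within about 3 mm of the port's centre, then drops in, its top flush with the deck.
- small_disc: The smaller loose disc, same look and 10 mm thick but 30 mm diameter, on the deck on the other side. Origin at the centre of its underside. Not to be moved.
- read_key (a joint): Travel of the round key, in m: 0 up, 0.006 fully down. A spring pushes it up; fully down takes about 4 N.
- read_key_top (a point): Centre of the top face of the round key (30 mm diameter, light plastic in a grey housing, pressed straight down) when up; the key is at the right of the deck, 20 mm towards the operator and 105 mm to the right of the port's centre. It moves down with the key.
- vial: Small capped glass vial, 24 mm diameter, 45 mm high, standing on the deck at its left. Origin at the centre of its underside. Not to be moved.
- bottle: Clear sample bottle, 60 mm diameter, 170 mm high, on the bench left of the photometer. Origin at the centre of its underside. Not to be moved.
- beaker: Glass beaker, 80 mm diameter, 90 mm high, on the bench right of the photometer. Origin at the centre of its underside. Not to be moved.
- meter: Dark blue handheld meter, 160 x 75 x 28 mm, lying on the bench right of the photometer. Origin at the centre of its underside. Not to be moved.
- cap: White bottle cap, 36 mm diameter, 14 mm high, on the bench left of the photometer. Origin at the centre of its underside. Not to be moved.
- spatula: Steel lab spoon with a wooden handle, 150 mm long, lying on the bench left of the photometer. Origin under its middle. Not to be moved.
Not all that is in view belongs to the job. What is shaped like the wide_disc but yellow is not meant.

How it is judged:
By the outcome, as a careful person would: the job done as asked, in the order asked, and still so for the second after the job is handed in, with the robot touching nothing.
It also fails if it takes over 48 s, if anything falls off the work surface, if the arm or the gripper's body presses on something with over 40 N, if the wrist force passes 120 N, or if a joint passes its speed limit or range.

## Working session

There is one attempt and no reset: what is moved stays moved. The work goes in short steps, Python scripts to look and compute and a tool call to move; the robot and the scene stay as the last step left them, time stands still between calls to the robot, and variables do not carry over. Pictures are saved under pics/ and viewed, about 8 in all and at most 12, crops included, and the job is handed in when it is done.

Besides the shell and the picture viewer there is one more tool, called after "Emit:" as name(argument=value, ...), one argument or row to a line, values as JSON. arm_command: Moves the arm, as the interface text tells. Its arguments: {"type":"object","properties":{"commands":{"type":"array"}},"required":["commands"]}

```bash
mkdir -p pics
python3 - <<'E'
from plant import *
import cv2
o=get_obs();print({k:o[k] for k in("clock","tool_pos","orientation","force","opening")})
for n in("scene","top"):
    s=snapshot(n);cv2.imwrite(f"pics/{n}0.png",s["frame"]);print(n,{k:s[k] for k in s if k!="frame"})
E
```

```text
{'clock': 0.0, 'tool_pos': array([ 0.24250386, -0.62939766,  0.22562248]), 'orientation': array([  5.33149773,  89.90405349, 116.40053089]), 'force': array([-0.26303171,  0.49564222,  0.06055755]), 'opening': 0.08732602824761676}
scene {'fov_y': 57.00695780878117, 'cx': 319.68626274954505, 'cy': 193.4978773514437, 'world_to_cam': array([[ 0.46425599,  0.88556266,  0.01565714, -0.30294514],
       [-0.64396989,  0.32535876,  0.69241927,  0.288098  ],
       [ 0.60808647, -0.33154252,  0.72132545, -1.15417129],
       [ 0.        ,  0.        ,  0.        ,  1.        ]])}
top {'fov_y': 42.20414772537145, 'cx': 327.97390228098374, 'cy': 193.2667555104961, 'world_to_cam': array([[-0.02077193, -0.99974097, -0.00930122,  0.07874467],
       [ 0.98586614, -0.0220288 ,  0.16608036, -0.5736424 ],
       [-0.16624224, -0.00571995,  0.98606835, -1.1748889 ],
       [ 0.        ,  0.        ,  0.        ,  1.        ]])}
```

View pics/top0.png

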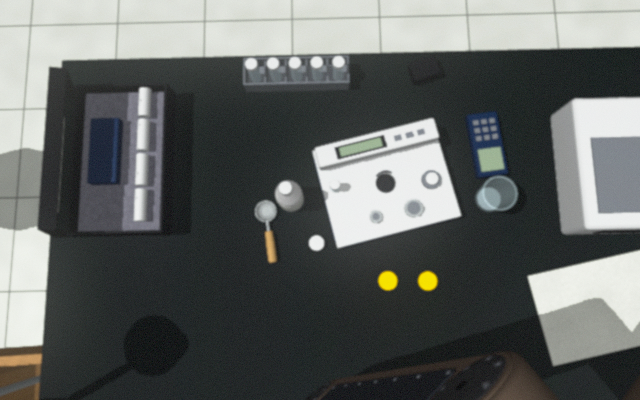

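View pics/scene0.png

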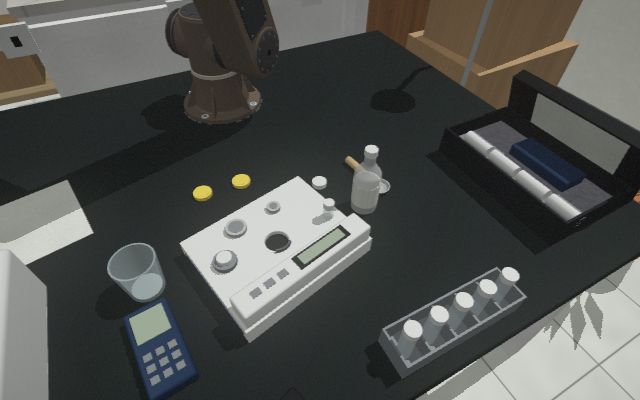

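Top view: the port is at (385,182), the larger ring disc at (414,208), the smaller ring disc at (376,217), and the key at (431,179). The yellow discs at (388,281) and (428,281) are on the bench and not meant. The grey disc at (414,208) fits wide_disc, since it is the wider of the two on the deck. I'll confirm it in an enlarged crop.

```bash
cat > h.py <<'E'
from plant import *
import cv2, numpy as np
def cast(s,uv,z):
    f=200/np.tan(np.radians(s["fov_y"]/2));M=s["world_to_cam"];R=M[:3,:3];c=-R.T@M[:3,3]
    d=R.T@np.array([(uv[0]-s["cx"])/f,-(uv[1]-s["cy"])/f,-1]);return c+d*(z-c[2])/d[2]
def proj(s,p):
    f=200/np.tan(np.radians(s["fov_y"]/2));q=s["world_to_cam"]@np.append(p,1)
    return np.array([s["cx"]+f*q[0]/-q[2],s["cy"]-f*q[1]/-q[2]])
E
python3 - <<'E'
from h import *
s=snapshot("top");g=s["frame"]
c=cv2.resize(g[110:255,305:470],None,fx=4.5,fy=4,interpolation=3) if 0 else cv2.resize(g[110:255,305:470],None,fx=4,fy=4,interpolation=3)
cv2.imwrite("pics/topc.png",c)
t=snapshot("scene");cv2.imwrite("pics/scc.png",cv2.resize(t["frame"][170:340,170:380],None,fx=3.5,fy=3.5,interpolation=3))
for n,uv,z in(("port",(385,182),.04),("wide",(414,208),.05),("small",(376,217),.05),("key",(431,179),.05)):print(n,cast(s,uv,z))
for n,uv,z in(("port",(277,241),.04),("wide",(235,227),.05),("small",(273,206),.05),("key",(226,258),.05)):print(n,cast(t,uv,z))
E
```

```text
port [ 0.60079543 -0.07000943  0.04      ]
wide [ 0.53543901 -0.13436259  0.05      ]
small [ 0.5161861 -0.044689   0.05     ]
key [ 0.60367379 -0.17781323  0.05      ]
port [ 0.60210238 -0.0705648   0.04      ]
wide [ 0.53842919 -0.13476544  0.05      ]
small [ 0.5202894  -0.04421429  0.05      ]
key [ 0.60211197 -0.17388762  0.05      ]
```

View pics/topc.png

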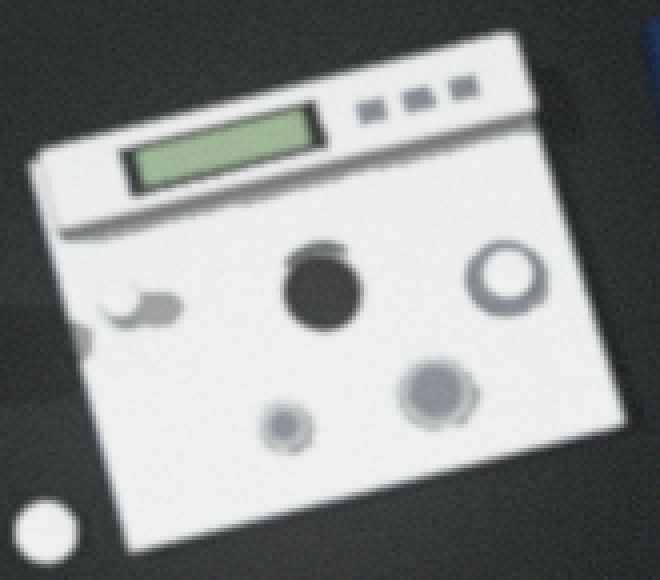

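View pics/scc.png

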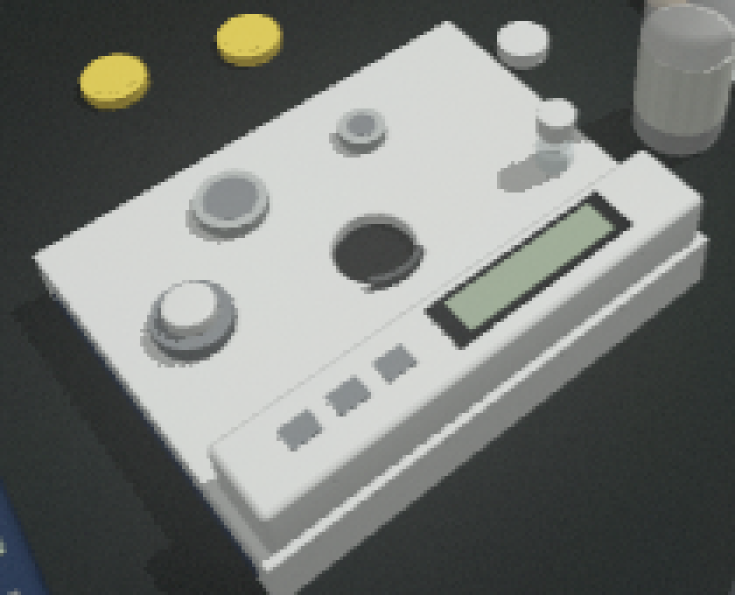

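The crop confirms it: the disc at top (414,208) is clearly wider, about 77 crop px against 54 for the one at (376,217). The two views agree on the port and disc to within 3 mm.

```bash
cat >> h.py <<'E'
from scipy.spatial.transform import Rotation as Ro
D=np.array([.536,-.1346]);P=np.array([.601,-.0706]);d=(P-D)/np.linalg.norm(P-D);n=np.array([-d[1],d[0]])
def tool():
    o=get_obs();return o,Ro.from_euler("xyz",o["orientation"],degrees=True).as_matrix()
def go(x,y,z):
    o,R=tool();print("shift mm",np.round(1000*R.T@(np.array([x,y,z])-o["tool_pos"]),1))
E
python3 - <<'E'
from h import *
o,R=tool();print(R.round(3),o["joint_pos"])
s=snapshot("top")
a=cast(s,(305+130/4,110+552/4),.04);b=cast(s,(305+627/4,110+425/4),.04);v=b-a
print("edge len",np.linalg.norm(v),"yaw",np.degrees(np.arctan2(v[0],-v[1])))
print("port",cast(s,(385.5,182.7),.04),"wide",cast(s,(414.2,208.4),.05),np.linalg.norm(P-D),d)
for k in(1,-1):
    t=np.append(k*n,0);print("turn",np.degrees(np.arctan2(t@(-R[:,1]),t@R[:,2])))
go(.30,-.40,.225);go(*(D-.045*d),.225)
E
```

```text
[[-0.    -0.933 -0.359]
 [ 0.001 -0.359  0.933]
 [-1.     0.     0.001]] [-5.24198727e+01  2.05768876e+01  6.53577635e-01 -1.04903413e-02
 -7.01362719e+01 -1.65097237e+01]
edge len 0.3018665665104834 yaw 13.054141535227142
port [ 0.59907236 -0.07113284  0.04      ] wide [ 0.53448407 -0.13478448  0.05      ] 0.09121951545584965 [0.71256682 0.70160425]
turn -23.489030116165075
turn 156.51096988383492
shift mm [   1.3 -136.1  193.7]
shift mm [   1.3 -410.5  338.5]
```

Emit:
arm_command(
  commands=[0, -28, 40, 0, 34, 0, -28, 40, 0, 34, 0, -28, 40, 0, 34, 0, -28, 40, 0, 34, 0, -28, 40, 0, 34],
)

```text
clock: 0.88
tool_pos: [0.3016, -0.3886, 0.2238]
orientation: [21.5, 89.8, 132.3]
force: [1.1, -0.5, 0.5]
opening: 0.0429
```

Emit:
arm_command(
  commands=[0, 0, 0, -8, 34, 0, 0, 0, -8, 34, 0, 0, 0, -8, 34, 0, 0, 0, 0, 34],
)

```text
clock: 1.38
tool_pos: [0.3027, -0.3849, 0.2252]
orientation: [-67.3, 89.9, 68.4]
force: [-0.6, 0.7, 0.1]
opening: 0.03
```

Run:
```python
from h import *
o,R=tool();print(o["clock"],o["tool_pos"],o["opening"],R.round(3),n)
go(*(D-.045*d),.225)
t=np.append(n,0);print("turn",np.degrees(np.arctan2(t@(-R[:,1]),t@R[:,2])))
```

```text
1.375 [ 0.30265148 -0.38488166  0.22517244] 0.029959347741414642 [[ 0.001 -0.698 -0.716]
 [ 0.002 -0.716  0.698]
 [-1.    -0.002  0.001]] [-0.70160425  0.71256682]
shift mm [   0.7 -297.1    8.6]
turn 1.1695248530353735
```

Now above the start point, staying high on the way.

Emit:
arm_command(
  commands=[0, -58, 2, 1.2, 34, 0, -58, 2, 0, 34, 0, -58, 2, 0, 34, 0, -58, 2, 0, 34, 0, -58, 2, 0, 34],
)

```text
clock: 2.0
tool_pos: [0.5068, -0.173, 0.2264]
orientation: [-110.4, 89.9, 22.5]
force: [1.3, -1.6, 0.3]
opening: 0.0299
```

Emit:
arm_command(
  commands=[0, 0, 0, 0, 34, 40, 0, 0, 0, 34, 40, 0, 0, 0, 34, 0, 0, 0, 0, 34],
)

```text
clock: 2.5
tool_pos: [0.5092, -0.1708, 0.1447]
orientation: [-118.5, 89.9, 13.9]
force: [0.1, -0.1, 0.6]
opening: 0.0299
```

Run:
```python
from h import *
o,R=tool();print(o["clock"],o["tool_pos"],o["opening"],R.round(3),n)
go(*(D-.045*d),.044)
t=np.append(n,0);print("turn",np.degrees(np.arctan2(t@(-R[:,1]),t@R[:,2])))
s=snapshot("wrist");cv2.imwrite("pics/w1.png",s["frame"])
print("proj disc",proj(s,np.append(D,.05)),"port",proj(s,np.append(P,.04)))
```

```text
2.5 [ 0.50916971 -0.17083298  0.14467867] 0.029855032105250662 [[ 0.003 -0.738 -0.675]
 [ 0.001 -0.675  0.738]
 [-1.    -0.002 -0.001]] [-0.70160425  0.71256682]
shift mm [100.7   0.9   7.1]
turn -2.130513852354701
proj disc [327.51380678 245.49626968] port [329.65968081 322.10707238]
```

View pics/w1.png

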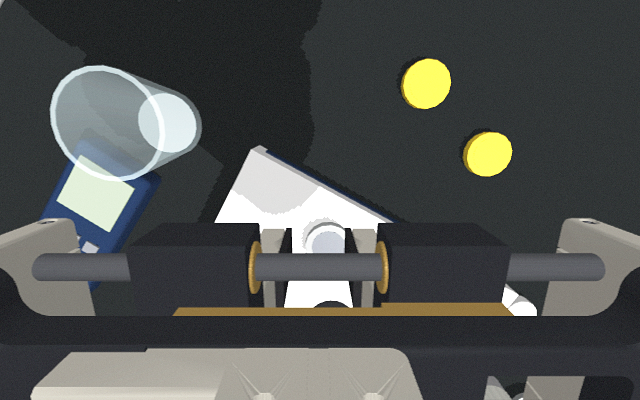

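The wrist view shows the wide disc at about (325,240), centred between the fingers, with the port ahead at about (331,305). Both are within a few mm of the projections. I'll back off slightly and lower.

Emit:
arm_command(
  commands=[0, 6, 7, -2.1, 34, 40, 0, 0, 0, 34, 40, 0, 0, 0, 34, 0, 0, 0, 0, 34],
)

```text
clock: 3.05
tool_pos: [0.505, -0.1713, 0.0732]
orientation: [-137.6, 89.0, -2.9]
force: [-0.9, -0.1, 0.8]
opening: 0.0297
```

Run:
```python
from h import *
o,R=tool();print(o["clock"],o["tool_pos"],o["opening"],o["force"])
go(*(D-.05*d),.044)
t=np.append(n,0);print("turn",np.degrees(np.arctan2(t@(-R[:,1]),t@R[:,2])))
s=snapshot("scene");cv2.imwrite("pics/s2.png",cv2.resize(s["frame"][120:320,160:400],None,fx=3.3,fy=3,interpolation=3)[:600,:800])
```

```text
3.05 [ 0.5049721  -0.17132011  0.07315309] 0.029730465489697107 [-0.85928748 -0.14765621  0.77086254]
shift mm [29.1  2.5  4.8]
turn 0.19549687907125024
```

View pics/s2.png

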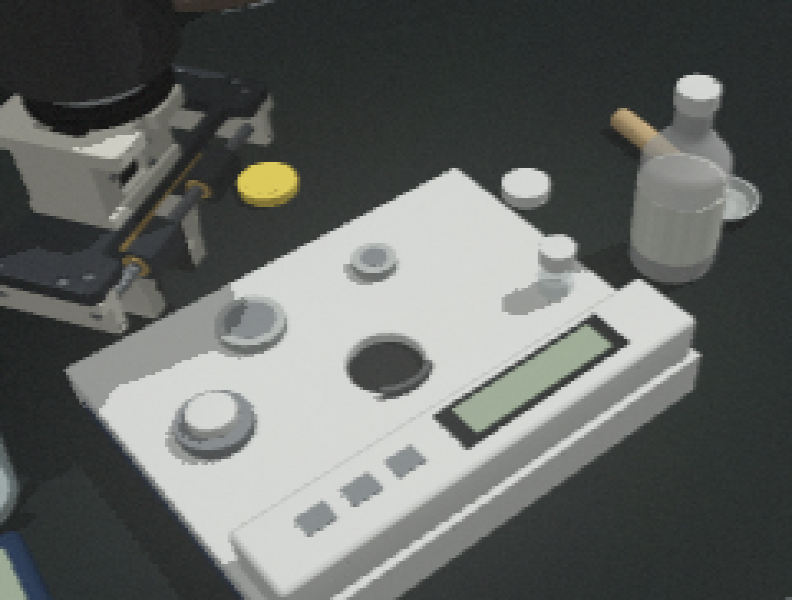

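The picture shows the fingers above the deck's near edge, straddling the line behind the disc, which sits at crop (250,322). Next I'll lower to 4 mm above the deck.

Emit:
arm_command(
  commands=[15, 0, 4, 0, 34, 12, 0, 0, 0, 34, 2, 0, 0, 0, 34, 0, 0, 0, 0, 34],
)

```text
clock: 3.6
tool_pos: [0.5072, -0.1686, 0.049]
orientation: [-138.2, 88.4, -3.4]
force: [-0.1, 0.4, 0.6]
opening: 0.0301
```

Run:
```python
from h import *
o,R=tool();print(o["clock"],o["tool_pos"],o["force"],R.round(3))
go(*(P-.026*d),.044);go(*(P-.04*d),.044)
```

```text
3.6 [ 0.50715404 -0.1686298   0.04903933] [-0.05032224  0.37886358  0.56840672] [[ 0.029 -0.709 -0.705]
 [-0.002 -0.705  0.709]
 [-1.    -0.019 -0.021]]
shift mm [   7.1 -109.6    3.6]
shift mm [  6.8 -95.6   3.6]
```

Emit:
arm_command(
  commands=[4, 0, 3, 0, 34, 2, -8, 1, 0, 34, 0, -8, 0, 0, 34, 0, -8, 0, 0, 34, 0, -8, 0, 0, 34],
)

```text
clock: 4.22
tool_pos: [0.529, -0.1416, 0.0438]
orientation: [-138.4, 88.3, -3.5]
force: [1.2, -0.0, 0.1]
opening: 0.0297
```

Emit:
arm_command(
  commands=[0, -8, 0, 0, 34, 0, -8, 0, 0, 34, 0, -8, 0, 0, 34, 0, -8, 0, 0, 34, 0, 0, 0, 0, 34],
)

```text
clock: 4.85
tool_pos: [0.554, -0.1168, 0.0444]
orientation: [-138.4, 88.3, -3.5]
force: [-0.7, -0.2, 0.7]
opening: 0.0296
```

Run:
```python
from h import *
o,R=tool();print(o["clock"],o["tool_pos"],o["force"],R.round(3))
go(*(P-.026*d),.044)
s=snapshot("scene");cv2.imwrite("pics/s3.png",cv2.resize(s["frame"][150:310,180:370],None,fx=3.7,fy=3.7,interpolation=3))
```

```text
4.85 [ 0.55398281 -0.11677147  0.04440839] [-0.73613721 -0.15816923  0.65998748] [[ 0.03  -0.708 -0.706]
 [-0.002 -0.706  0.708]
 [-1.    -0.02  -0.022]]
shift mm [  1.2 -39.9  -0.3]
```

View pics/s3.png

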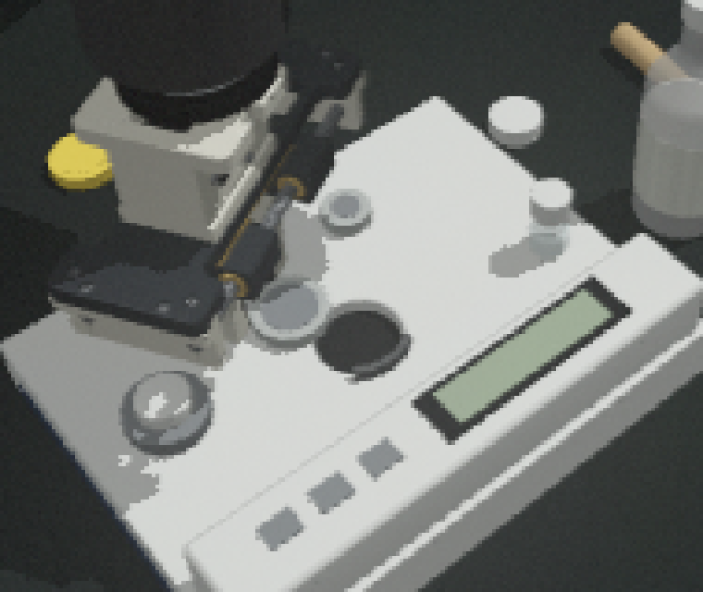

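The disc, at crop (290,311), is cradled by the fingers just short of the port at (362,339). The small disc hasn't moved.

Run:
```python
from h import *
o,R=tool()
s=snapshot("scene");f=lambda x,y:(180+x/3.7-.36,150+y/3.7-.36)
a=cast(s,f(290,311),.05)[:2];b=cast(s,f(362,339),.04)[:2];print(a,b)
t=o["tool_pos"][:2];print("disc-tcp along/perp",(a-t)@d,(a-t)@n,"port-disc",(b-a)@d,(b-a)@n,"port-tcp",(b-t)@d,(b-t)@n)
```

```text
[ 0.57547295 -0.09948788] [ 0.60312875 -0.06996965]
disc-tcp along/perp 0.027782872257205358 -0.002853776670673617 port-disc 0.0404167176492965 0.001630281671469177 port-tcp 0.06819958990650186 -0.00122349499920444
```

Emit:
arm_command(
  commands=[0, -8, -0.5, 0, 34, 0, -8, 0, 0, 34, 0, -7, 0, 0, 34, 0, -6, 0, 0, 34, 0, -4, 0, 0, 34],
)

```text
clock: 5.58
tool_pos: [0.5784, -0.0931, 0.0452]
orientation: [-138.6, 88.3, -3.7]
force: [-0.6, -0.2, 0.0]
opening: 0.0298
```

Emit:
arm_command(
  commands=[0, -3, 0, 0, 34, 0, -3, 0, 0, 34, 0, -2, 0, 0, 34, 0, 0, 0, 0, 34],
)

```text
clock: 6.08
tool_pos: [0.5846, -0.0869, 0.0452]
orientation: [-138.4, 88.3, -3.6]
force: [0.0, -0.0, -0.3]
opening: 0.0297
```

Run:
```python
from h import *
o,R=tool();print(o["clock"],o["tool_pos"],o["force"])
go(*(P-.026*d),.044)
s=snapshot("scene");cv2.imwrite("pics/s4.png",cv2.resize(s["frame"][180:290,190:330],None,fx=5,fy=5,interpolation=3))
```

```text
6.075 [ 0.58457912 -0.08686768  0.04522218] [ 0.04457058 -0.02192997 -0.3013013 ]
shift mm [1.2 2.9 0.1]
```

View pics/s4.png

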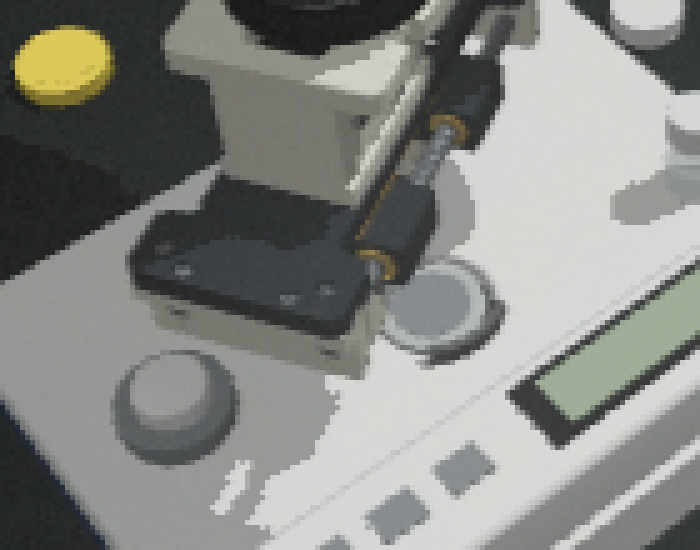

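The disc seems to have dropped in, with a dark gap ring around it and the fence standing clear. I'll lift away and check.

Emit:
arm_command(
  commands=[0, 6, 0, 0, 34, -30, 3, 0, 0, 34, -40, 0, 0, 0, 10, -40, 20, -20, 0, 0, 0, 40, -45, 0, 0],
)

```text
clock: 6.75
tool_pos: [0.5764, -0.1822, 0.1585]
orientation: [-141.0, 88.4, -5.9]
force: [0.4, -0.5, 0.1]
opening: 0.0055
```

Emit:
arm_command(
  commands=[0, 20, -50, 0, 0, 0, 0, 0, 0, 0],
)

```text
clock: 7.0
tool_pos: [0.5972, -0.2366, 0.1603]
orientation: [-141.0, 88.3, -6.1]
force: [-0.8, 0.5, -0.1]
opening: 0.0
```

Run:
```python
from h import *
o,R=tool();print(o["clock"],o["tool_pos"],o["opening"],o["force"]);print(R.round(3))
yaw=np.radians(13.05);c,si=np.cos(yaw),np.sin(yaw)
K=P+np.array([-.02*c+.105*si,-.02*si-.105*c]);print("key",K);go(*K,.12)
s=snapshot("scene");t=snapshot("top")
A=cv2.resize(s["frame"][190:290,190:340],(690,460),interpolation=3)
B=cv2.resize(t["frame"][150:240,320:450],None,fx=3,fy=3,interpolation=3)
B=cv2.copyMakeBorder(B[:140*2-10],0,0,0,690-B.shape[1],0)[:140]if 0 else B
cv2.imwrite("pics/s5.png",A);cv2.imwrite("pics/t5.png",B)
```

```text
7.0 [ 0.59718157 -0.23658942  0.16027921] 2.352261300592477e-05 [-0.75708759  0.46100818 -0.12611753]
[[ 0.029 -0.708 -0.706]
 [-0.003 -0.706  0.708]
 [-1.    -0.019 -0.023]]
key [ 0.60522567 -0.17740423]
shift mm [ 40.3 -46.7  37.1]
```

View pics/s5.png

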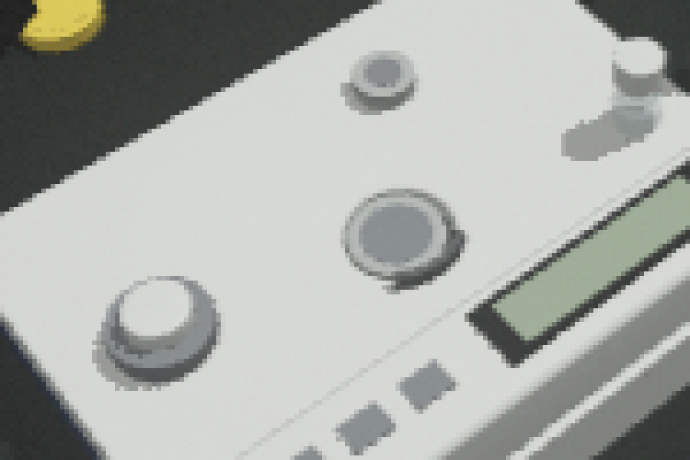

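The disc lies flush in the port, centred at crop (400,234) with a dark gap ring. Everything else is in place. Now I'll triangulate the key top.

Run:
```python
from h import *
s=snapshot("scene");t=snapshot("top")
for z in(.05,.055,.06,.065):print(z,cast(t,(431.9,178.1),z)[:2],cast(s,(224.0,256.8),z)[:2])
```

```text
0.05 [ 0.60579151 -0.18005302] [ 0.59780148 -0.17640918]
0.055 [ 0.60482043 -0.17905919] [ 0.60146099 -0.17667889]
0.06 [ 0.60384935 -0.17806535] [ 0.60512049 -0.17694859]
0.065 [ 0.60287827 -0.17707151] [ 0.60877999 -0.1772183 ]
```

Emit:
arm_command(
  commands=[20, -23, 18, 0, 0, 20, -23, 18, 0, 0, 0, 0, 0, 0, 0],
)

```text
clock: 7.58
tool_pos: [0.6037, -0.1706, 0.12]
orientation: [-139.4, 88.3, -4.1]
force: [0.8, 0.3, 0.1]
opening: 0.0004
```

Run:
```python
from h import *
o,R=tool();print(o["clock"],o["tool_pos"],o["force"]);go(.604,-.1775,.07)
```

```text
7.575 [ 0.60366478 -0.17056993  0.11996802] [0.75723459 0.28141497 0.09179595]
shift mm [50.   5.6 -4. ]
```

Emit:
arm_command(
  commands=[20, 6, -4, 0, 0, 25, 0, 0, 0, 0, 5, 0, 0, 0, 0, 0, 0, 0, 0, 0],
)

```text
clock: 8.07
tool_pos: [0.605, -0.1759, 0.0723]
orientation: [-140.5, 88.1, -4.9]
force: [0.2, 0.4, 1.0]
opening: 0.0006
```

Run:
```python
from h import *
o,R=tool();print(o["clock"],o["tool_pos"],o["force"]);go(.604,-.1775,.062)
```

```text
8.075 [ 0.60495051 -0.1759201   0.07234824] [0.17779735 0.40145198 1.04813535]
shift mm [10.3  2.  -0.2]
```

Emit:
arm_command(
  commands=[8, 2, 0, 0, 0, 3, 0, 0, 0, 0, 0, 0, 0, 0, 0],
)

```text
clock: 8.45
tool_pos: [0.6049, -0.1776, 0.0629]
orientation: [-140.5, 87.9, -4.8]
force: [0.6, -0.3, 0.9]
opening: 0.0006
```

Emit:
arm_command(
  commands=[2, 0, 0, 0, 0, 0, 0, 0, 0, 0],
)

```text
clock: 8.7
tool_pos: [0.6051, -0.1777, 0.0613]
orientation: [-140.6, 87.9, -4.9]
force: [-2.2, 0.4, 1.0]
opening: 0.0005
```

Emit:
arm_command(
  commands=[2, 0, 0, 0, 0, 0, 0, 0, 0, 0],
)

```text
clock: 8.95
tool_pos: [0.6053, -0.1777, 0.0595]
orientation: [-140.7, 87.9, -5.0]
force: [-1.7, 0.5, 2.4]
opening: 0.0005
```

Emit:
arm_command(
  commands=[2, 0, 0, 0, 0, 0, 0, 0, 0, 0],
)

```text
clock: 9.2
tool_pos: [0.6053, -0.1777, 0.0576]
orientation: [-140.8, 87.9, -5.1]
force: [-2.5, 0.6, 3.2]
opening: 0.0007
```

Emit:
arm_command(
  commands=[2, 0, 0, 0, 0, 0, 0, 0, 0, 0],
)

```text
clock: 9.45
tool_pos: [0.6053, -0.1777, 0.0565]
orientation: [-141.2, 87.9, -5.4]
force: [-2.3, 1.1, 4.9]
opening: 0.0002
```

Emit:
arm_command(
  commands=[2, 0, 0, 0, 0, 0, 0, 0, 0, 0],
)

```text
clock: 9.7
tool_pos: [0.6053, -0.1778, 0.0566]
orientation: [-141.9, 87.8, -6.1]
force: [-2.1, 0.4, 3.7]
opening: 0.0003
```

Emit:
arm_command(
  commands=[2, 0, 0, 0, 0, 0, 0, 0, 0, 0],
)

```text
clock: 9.95
tool_pos: [0.6054, -0.1777, 0.0567]
orientation: [-142.4, 87.8, -6.6]
force: [-1.6, 1.1, 4.0]
opening: 0.0003
```

It stalls at z = 0.0566 with about 4 N, and each zero row relaxes the push. I'll press with a larger set-down and hold it, to tell whether this is the hard stop.

Emit:
arm_command(
  commands=[5, 0, 0, 0, 0, 6, 0, 0, 0, 0],
)

```text
clock: 10.2
tool_pos: [0.6059, -0.1779, 0.055]
orientation: [-145.7, 87.7, -9.7]
force: [-27.2, 14.5, 67.7]
opening: 0.0006
```

Run:
```python
from h import *
o,R=tool();print(o["clock"],o["tool_pos"],o["force"])
s=snapshot("scene");cv2.imwrite("pics/s6.png",cv2.resize(s["frame"][220:290,180:285],None,fx=7,fy=7,interpolation=3))
```

```text
10.2 [ 0.60588787 -0.17791487  0.05501532] [-27.23560547  14.50808201  67.71043204]
```

View pics/s6.png

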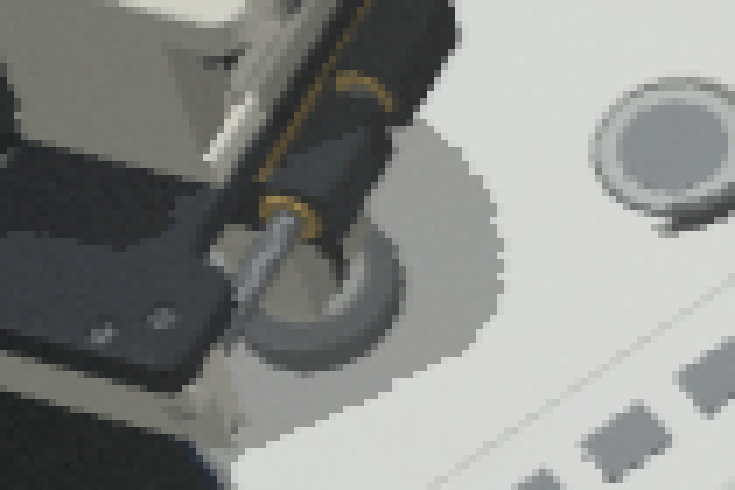

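That is the hard stop: z stopped at 0.055–0.0565 from first contact near 0.062, about the 6 mm of travel, and the force jumped to 68 N. The key protruded about 8 mm over its housing, so the housing isn't what the fingers hit. Releasing.

Emit:
arm_command(
  commands=[-4, 0, 0, 0, 0, -8, 0, 0, 0, 0, -20, 0, 0, 0, 0, -50, 0, 0, 0, 0, -50, 0, 0, 0, 0],
)

```text
clock: 10.88
tool_pos: [0.5983, -0.1766, 0.1872]
orientation: [-146.2, 88.0, -10.2]
force: [2.4, -0.2, -0.2]
opening: 0.0006
```

Emit:
arm_command(
  commands=[0, 50, -30, 0, 0, 0, 50, -30, 0, 0, 0, 0, 0, 0, 0],
)

```text
clock: 11.25
tool_pos: [0.5752, -0.2927, 0.1914]
orientation: [-146.0, 87.5, -9.8]
force: [0.2, 1.0, 0.6]
opening: -0.0001
```

Run:
```python
from h import *
o,R=tool();print(o["clock"],o["tool_pos"],o["force"],o["joint_pos"])
s=snapshot("scene");cv2.imwrite("pics/s7.png",cv2.resize(s["frame"][130:380,100:420],None,fx=2.4,fy=2.4,interpolation=3))
```

```text
11.25 [ 0.57524361 -0.29273073  0.19142096] [0.16661358 1.03349122 0.56119768] [-9.67975959e+00  1.77183040e+01 -8.21893186e+00  7.06082848e-03
 -6.15959889e+01 -3.41368267e+01]
```

View pics/s7.png

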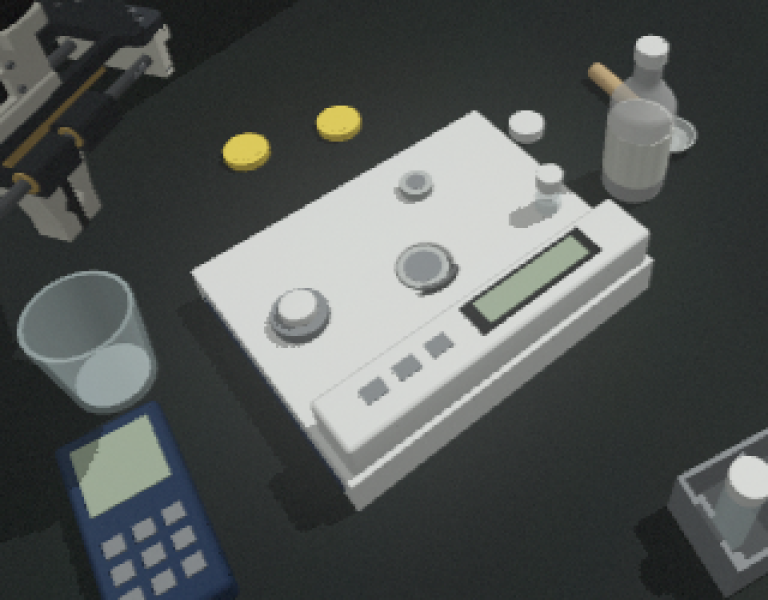

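The final view shows the disc flush in the port at crop (424,266) and the key up again at (297,310). The small disc, vial, bottle, beaker, meter and cap are where they were, and the arm touches nothing.

```bash
python3 -c "
from plant import *
print(close_job())"
```

```text
the job is handed in; nothing more can be done
None
```

The wide disc is in the port, and the key was pressed once afterwards and came back up. I handed the job in at about 11 s of robot time.

- **Disc:** I pushed it about 91 mm across the deck, cradled between the fingertips with the gripper 30 mm open. The last picture shows it flush in the port.
- **Key:** I pressed it with the fingers shut, from first contact near z = 62 mm to a hard stop at about 56 mm. That matches the 6 mm travel, but I took contact from a small force change, so it is good to about 1 mm. The force was about 4 N when the key first stopped.
- **High press force:** To be sure of the stop I pressed harder, and the reading jumped to 67.7 N in z (about 74 N in total). That is under the 120 N wrist limit. It is above the 40 N limit for the arm or gripper's body, but only the fingertips were touching.
- **Surroundings:** In the last picture the small disc, vial, bottle, beaker, cap and yellow discs look unmoved, and so does the part of the meter in view. I checked these by eye and did not re-measure them. The robot was clear of everything.

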